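# Prise a jammed feed hopper loose

### The job

The steel feed hopper is jammed tight in the top of the animal cage in the middle of the bench. Take the pry bar by its handle, lay it across the cage's steel end rail with its tip under the hopper's flange, and press the handle down so that the bar, levering on the rail, prises the hopper up by about a centimetre and it stays proud. Do not touch the hopper with the gripper itself; when done, draw the bar out and lay it flat on the bench.

Things in the scene. Friction and masses are not known exactly. Their poses are not given: they have to be found in the camera images.
- cage: White plastic cage 290 x 190 mm, fixed, the only one with a hopper. Origin on the bench straight below the middle of its steel end rail; x points level from the rail to the hopper, y along the rail, z up. From x = 6 to 70 mm it is open down to a deck 87 mm above the bench. A white collar round the hopper, 120 mm wide, front face at x = 72 mm, reaches 138 mm up; the rest is below the rail's top.
- rail (a point): Top of the middle of the cage's end rail, the fulcrum: a round steel bar 12 mm thick and 190 mm long, at the cage's end before the hopper. This point is 125 mm above the bench. Axes as the cage's: x towards the hopper, y along the rail, z up.
- hopper: Steel tray, flange 120 x 140 x 4 mm, jammed in the collar. Slides only straight up, at most 30 mm, against about 25 N friction plus 4 N weight; stays where left. Origin: middle of the flange edge facing the rail, underside; at the start 45 mm past the rail's middle (cage x) and 15 mm above its top. Axes as the cage's. That edge overhangs the collar by 27 mm, 140 mm wide: the tip goes under it.
- bar: Pry bar 275 mm long, 0.45 kg, flat on the bench. Grey handle 22 wide, 20 high, x = -85 to 50 mm; plain steel blade 22 wide, 6 thick, flush with the handle's underside, x = 50 to the tip at 190 mm. Origin: underside, below the place to grip; x to the tip, z up; centre of mass near x = 15 mm. (The wide-bladed scraper beside it, 180 mm long, is not it.)

How it is judged (in metres and radians):
On the way:
1. the hopper is being levered: the bar bears down on the cage rail and up under the hopper's flange at once, and the hopper has risen 3 mm or more (contact force between bar and hopper above 3 N and contact force between bar and cage above 3 N and z of hopper in the frame of cage above 0.143 m), for 0.05 s.
At the end, for the whole second after the job is handed in: The hopper stands at least 6 mm higher than it was; the pry bar lies flat on the bench (underside within 12 mm of it, tilted less than 7 degrees), at rest and released (z of hopper in the frame of cage above 0.146 m and height (world z) of bar below 0.012 m and angle between bar's own z axis and vertical below 0.12 rad and linear speed of bar below 0.03 m/s); the robot touches nothing.
It fails at once if the robot itself pushes on the hopper (over 3 N) (contact force between any of the fingers, the arm and hopper above 3 N).
It also fails if it takes over 58 s, if anything falls off the work surface, if the arm or the gripper's body presses on something with over 40 N, if the wrist force passes 120 N, or if a joint passes its speed limit or range.

### The arm

A 6-joint arm with a two-finger parallel gripper is mounted at the origin on the work surface. World frame = base frame: x ahead of the robot, y to its left, z up, the work surface at z = 0. Lengths are in mm, angles in rad, forces in N, time in s.
With the tool pointing down it reaches from about 350 to 725 mm from the base axis. Payload 4.3 kg.
Tool frame: the origin (TCP) lies at the very end of the fingers, on their centre line; the grasp point (between the pads) lies 19 mm behind it; z points along the fingers, y is the line along which they close (so a half turn about z gives the same grasp; the last joint's range is limited). The gripper opens to 85 mm and grips with 20 to 120 N. Pads are 22 mm wide; open, the fingers measure 114 mm over their backs; the gripper's body (76 mm by 85 mm) begins 54 mm behind the grasp point. The pads swing forward as they close: fully open they stand 13 mm farther back than shut.
Start: joints at [1.168, 0.377, 0.081, 1.274, 0, 1.46], TCP at [165.971, 550.564, 231.329] pointing down, gripper open.
Joint ranges: [-2.72, 2.72], [-0.84, 1.66], [-1.02, 1.22], [-1.77, 2.12], [-1.37, 1.28], [-3.14, 3.14]. Speed limits (rad/s): [2.57, 2.57, 3.14, 3.14, 3.14, 3.14].

### API

Orientations are given as a rotation vector (axis times angle).
In Python, from station import get_obs, get_image, sign_off gives the robot as it stands. The module is installed in compiled form; this text tells all that it offers.
- The arm moves only by the tool jog_arm, never from a script. Its argument "motion" is a list of rows, each an object with "translation": the shift along the tool's x, y, z in mm, a list of three; "turn": the turn, a rotation vector about the tool's x, y, z in rad, a list of three. In form: [{"translation": [dx, dy, dz], "turn": [rx, ry, rz]}, ...]. A call has 1 to 12 rows; each row is the pose to reach, as a shift and turn from the pose commanded when the call began, along the tool's axes at that moment; what a row does not reach only later rows make up. A row lasts 1/12 s, in which the tool goes at most 41.7 mm and 7.16 degrees, less where a joint would pass 70% of its speed; a pose out of reach is approached as far as the arm can. A call with a gripper value outside its range is refused whole. "jaw" is the opening in per cent of the stroke, from 0 (shut) to 100 (fully open), set as the call begins (left out, the last holds). The fingers move at their own pace and stop on an object; the grip force is fixed at half the most. Time passes only in rows, so rows that repeat a pose let the fingers close. It gives the time, the measured TCP pose, the force, the opening and the grip force at its end, in the units of the state.
- get_obs(): the state, without advancing time (a new reading comes with each control period).
- get_image(name): name is "side" or "top" or "wrist"; returns a dict with "frame" (420x560x3 uint8, red, green, blue), "fx", "fy", "cx", "cy" (pixels), "R" (3x3) and "t" (3): a world point X has camera coordinates R X + t; the wrist camera has in their place "tool_from_camera" (4x4, takes a point from camera to tool coordinates, whose origin is the TCP and whose axes are the flange's). Camera axes: x right, y down, z forward; pixel columns grow to the right and rows downward; lengths in mm; the calibration is good to about 2 mm. A picture is of the moment at which its call begins: read the wrist's pose just before it. There is no depth.
- sign_off(): hands the job in; it is judged then, once.
The state is a dict: "time_s": time; "joints": joint angles; "joint_vel": joint speeds; "joint_efforts": joint torques, N m; "tcp_pos": TCP position; "tool_rot": TCP orientation; "wrist_force": force on the tool from outside, world axes, zero at the start; "torque": the same for the moment, N m; "grip_width": finger opening in mm; "gripper_force": force on a finger pad.
Only numpy, scipy, OpenCV 4.12 (cv2) and the standard library are available. Lean on these libraries where they do the work, as an engineer would, in place of code of your own. Each camera call takes 0.05 s, during which the arm holds its last target. There are 200 camera calls.

## Working session

There is one attempt and no reset: what is moved stays moved. The work goes in short steps, Python scripts to look and compute and a tool call to move; the robot and the scene stay as the last step left them, time stands still between calls to the robot, and variables do not carry over. Pictures are saved under pics/ and viewed, at most 10 in all, crops included, and the job is handed in when it is done.

Besides the shell and the picture viewer there is one more tool, called after "Request:" by a JSON object that holds its "api" and its "payload", one argument or row to a line. jog_arm: Moves the arm, as the interface text tells. Its arguments: {"type":"object","properties":{"motion":{"type":"array"},"jaw":{"type":"number"}},"required":["motion"]}

```bash
mkdir -p pics; python3 - <<'E'
from station import *
import cv2,pickle
o=get_obs();print({k:o[k] for k in('time_s','tcp_pos','tool_rot','wrist_force','grip_width')})
for n in("top","side"):
    d=get_image(n);pickle.dump(d,open(f"pics/{n}0.pkl","wb"));cv2.imwrite(f"pics/{n}0.png",d["frame"][:,:,::-1])
    print(n,d["fx"],d["cx"],d["cy"],d["R"],d["t"])
E
```

```text
{'time_s': 0.0, 'tcp_pos': array([165.69583603, 549.92919517, 230.35894045]), 'tool_rot': array([-4.58187626e-01, -3.10746870e+00,  3.08762344e-03]), 'wrist_force': array([0.31230974, 0.44086351, 0.34313579]), 'grip_width': 85.29544445733522}
top 478.96217592936813 274.57291123359033 210.11943451605504 [[ 0.0263286  -0.99917921  0.0307848 ]
 [-0.99689097 -0.02853119 -0.07344633]
 [ 0.07426437 -0.02875535 -0.99682392]] [ 72.55483041 525.08111116 857.21726372]
side 407.3427103943284 280.6242660167486 202.96511460805306 [[ 0.94638341 -0.32302875  0.00329754]
 [-0.19561107 -0.58114927 -0.78993787]
 [ 0.257089    0.74693906 -0.61317803]] [-477.97700915  268.49035494  611.16301192]
```

View pics/top0.png

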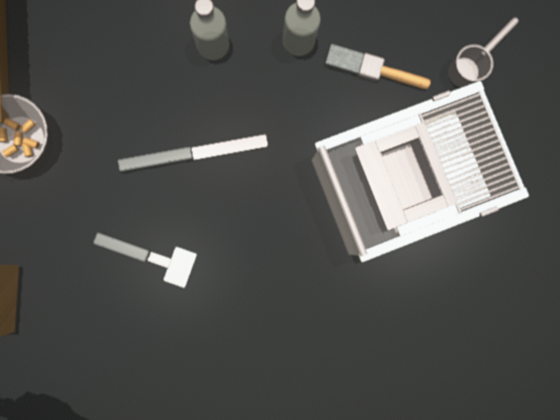

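View pics/side0.png

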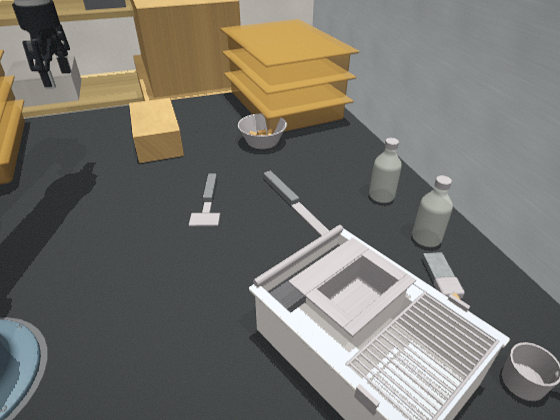

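The top view shows the bar from (119,165) to the tip at (267,141), the rail from (320,150) to (362,256), and the flange edge around (360,145)-(392,228). The side view shows the same bar from (268,175) to (335,237) and the rail from (258,280) to (342,230). I'll enlarge both to get exact pixels.

```bash
python3 - <<'E'
import cv2
a=cv2.imread("pics/top0.png")[105:270,110:370];cv2.imwrite("pics/tc.png",cv2.resize(a,None,fx=3,fy=3,interpolation=cv2.INTER_CUBIC))
a=cv2.imread("pics/side0.png")[160:340,240:430];cv2.imwrite("pics/sc.png",cv2.resize(a,None,fx=3,fy=3,interpolation=cv2.INTER_CUBIC))
E
```

```text
(no output)
```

View pics/tc.png

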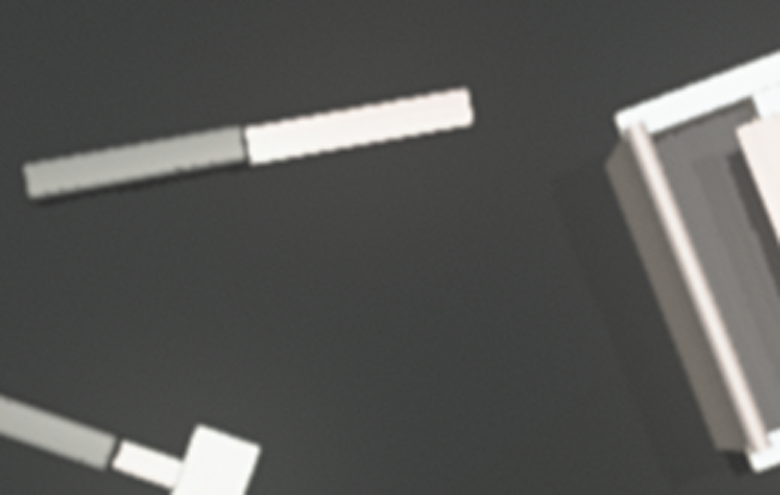

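View pics/sc.png

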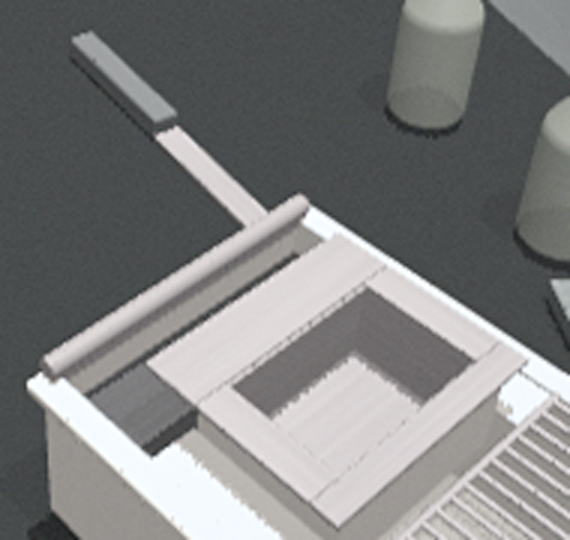

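The crops show these pixels:

| Feature | Top crop | Side crop |
|---|---|---|
| Handle rear corners | (24,165), (30,198) | (92,32), (72,38) |
| Handle front corners | (242,127), (248,163) | (176,118), (157,124) |
| Blade tip corners | (468,89), (473,123) | hidden behind the rail |
| Rail ends | (636,125), (760,452) | (303,200), (50,358) |

I'll triangulate from these.

```bash
cat > h.py <<'E'
import numpy as np,cv2,pickle
from scipy.spatial.transform import Rotation as Ro
T,S=[pickle.load(open(f"pics/{n}0.pkl","rb")) for n in("top","side")]
K=lambda d:np.array([[d["fx"],0,d["cx"]],[0,d["fy"],d["cy"]],[0,0,1]])
P=lambda d:K(d)@np.c_[np.array(d["R"]),np.array(d["t"])]
tc=lambda p:(np.array(p)+.5)/3-.5+[110,105]
sc=lambda p:(np.array(p)+.5)/3-.5+[240,160]
def tri(a,b):
    X=cv2.triangulatePoints(P(T),P(S),np.array(a,float).reshape(2,1),np.array(b,float).reshape(2,1)).ravel();X=X[:3]/X[3]
    r=P(T)@np.r_[X,1];return X,np.linalg.norm(r[:2]/r[2]-a)
def plane(d,px,z):
    M=P(d);H=np.c_[M[:,:2],M[:,2]*z+M[:,3]];q=np.linalg.solve(H,[*px,1]);return np.r_[q[:2]/q[2],z]
E
python3 - <<'E'
from h import *
np.set_printoptions(precision=1,suppress=True)
for n,a,b in[("hb1",tc((24,165)),sc((92,32))),("hb2",tc((30,198)),sc((72,38))),("hf1",tc((242,127)),sc((176,118))),("hf2",tc((248,163)),sc((157,123))),
 ("r1",tc((636,125)),sc((303,200))),("r2",tc((760,452)),sc((50,358))),("fl1",(357,143),sc((345,235))),("fl2",(391,229),sc((152,362)))]:
    print(n,*tri(a,b))
print("handle top z20",[plane(T,tc(p),20) for p in((24,165),(30,198),(242,127),(248,163))])
print("tip z6",[plane(T,tc(p),6) for p in((468,89),(473,123),(246,127),(250,164))])
print("rail z125",[plane(d,p,125) for d,p in((T,tc((636,125))),(T,tc((760,452))),(S,sc((303,200))),(S,sc((50,358))))])
print("flange z144",[plane(d,p,144) for d,p in((T,(357,143)),(T,(391,229)),(S,sc((345,235))),(S,sc((152,362))))])
E
```

```text
hb1 [606.3 375.5  18.7] 0.3006372332562645
hb2 [586.4 370.4  19.9] 0.06651292697388246
hf1 [634.2 245.6  14.2] 0.6674334075764617
hf2 [613.3 240.   18. ] 0.4596447738317699
r1 [621.   16.1 123. ] 0.28417921115250855
r2 [447.  -53.8 124.6] 0.3834502630943763
fl1 [621.9 -36.9 142.7] 1.7030351500028407
fl2 [488.4 -92.  147.9] 0.3069348124386768
handle top z20 [array([606.6, 375. ,  20. ]), array([586.5, 370.4,  20. ]), array([634.2, 244.4,  20. ]), array([612.2, 239.9,  20. ])]
tip z6 [array([665.7, 107. ,   6. ]), array([644.3, 103.3,   6. ]), array([637.1, 244. ,   6. ]), array([614. , 240.7,   6. ])]
rail z125 [array([621. ,  16.2, 125. ]), array([446.4, -53.5, 125. ]), array([619.1,  14.2, 125. ]), array([447.7, -54.2, 125. ])]
flange z144 [array([624.2, -37.6, 144. ]), array([489. , -93.2, 144. ]), array([617. , -38.1, 144. ]), array([489. , -88.6, 144. ])]
```

```bash
cat >> h.py <<'E'
rail=np.array([534,-19.3,125]); yc=np.radians(-68.25); yb=np.radians(-77.67)
def rot(yaw,pitch=0):   # bar along tool -x; yaw of bar, pitch = tip up
    x=np.array([np.cos(yaw)*np.cos(pitch),np.sin(yaw)*np.cos(pitch),np.sin(pitch)])
    y=np.array([-np.sin(yaw),np.cos(yaw),0]); z=np.cross(x,y)
    return np.c_[-x,y,-z]
def go(pos,R):
    from station import get_obs
    o=get_obs();R0=Ro.from_rotvec(o["tool_rot"]).as_matrix();p=np.array(o["tcp_pos"])
    d=R0.T@(np.array(pos)-p);w=Ro.from_matrix(R0.T@R).as_rotvec()
    print("t",round(o["time_s"],2),"tcp",p.round(1),"| translation",d.round(1).tolist(),"turn",w.round(3).tolist(),"F",np.array(o["wrist_force"]).round(1),"w",round(o["grip_width"],1))
E
python3 -c "
from h import *
go([614.6,290.2,120],rot(yb))"
```

```text
t 0.1 tcp [165.7 550.  230.4] | translation [-504.8, -119.0, 110.5] turn [-0.002, 0.001, 1.063] F [-0.5  0.3 -0.3] w 85.2
```

Request:
{"api": "jog_arm", "payload": {
  "motion": [
    {"translation": [-252,-60,55],"turn": [0,0,0.53]},
    {"translation": [-252,-60,55],"turn": [0,0,0.53]},
    {"translation": [-252,-60,55],"turn": [0,0,0.53]},
    {"translation": [-252,-60,55],"turn": [0,0,0.53]},
    {"translation": [-252,-60,55],"turn": [0,0,0.53]},
    {"translation": [-252,-60,55],"turn": [0,0,0.53]},
    {"translation": [-252,-60,55],"turn": [0,0,0.53]},
    {"translation": [-505,-119,110],"turn": [0,0,1.063]},
    {"translation": [-505,-119,110],"turn": [0,0,1.063]},
    {"translation": [-505,-119,110],"turn": [0,0,1.063]},
    {"translation": [-505,-119,110],"turn": [0,0,1.063]},
    {"translation": [-505,-119,110],"turn": [0,0,1.063]}
  ]
}}

```text
time_s: 1.1
tcp_pos: [567.6, 317.7, 132.4]
tool_rot: [-1.975, -2.442, 0.001]
wrist_force: [-0.0, 0.5, 0.9]
grip_width: 85.4
gripper_force: 0.0
```

```bash
python3 -c "
from h import *
go([614.6,290.2,120],rot(yb))"
```

```text
t 1.1 tcp [567.6 317.7 132.4] | translation [-36.8, 40.3, 12.3] turn [-0.001, -0.0, -0.005] F [-0.   0.5  0.9] w 85.4
```

Request:
{"api": "jog_arm", "payload": {
  "motion": [
    {"translation": [-36,40,12],"turn": [0,0,0]},
    {"translation": [-36,40,12],"turn": [0,0,0]},
    {"translation": [-36,40,12],"turn": [0,0,0]},
    {"translation": [-36,40,12],"turn": [0,0,0]},
    {"translation": [-36,40,12],"turn": [0,0,0]}
  ]
}}

```text
time_s: 1.52
tcp_pos: [612.0, 293.1, 121.2]
tool_rot: [-1.968, -2.447, 0.001]
wrist_force: [-0.2, 0.2, -0.4]
grip_width: 85.4
gripper_force: 0.0
```

```bash
python3 - <<'E'
from h import *
from station import *
go([614.6,290.2,4],rot(yb))
o=get_obs();d=get_image("wrist");pickle.dump((o,d),open("pics/w1.pkl","wb"))
R0=Ro.from_rotvec(o["tool_rot"]).as_matrix();M=np.array(d["tool_from_camera"])
im=d["frame"][:,:,::-1].copy()
# predicted handle corners
xb=np.array([np.cos(yb),np.sin(yb),0]);yv=np.array([-xb[1],xb[0],0]);O=np.array([614.6,290.2,0])
for a,b,z in[(50,11,20),(50,-11,20),(-85,11,20),(-85,-11,20),(190,11,6),(190,-11,6)]:
    X=R0.T@(O+a*xb+b*yv+[0,0,z]-o["tcp_pos"]);c=np.linalg.inv(M)@np.r_[X,1];u=K(d)@c[:3];u=u[:2]/u[2];print(u.round())
    if c[2]>0 and abs(u).max()<2000: cv2.circle(im,tuple(int(v) for v in u.round()),3,(0,0,255),1)
cv2.imwrite("pics/w1.png",im)
E
```

```text
t 1.52 tcp [612.  293.1 121.2] | translation [-3.5, 2.0, 117.2] turn [-0.001, -0.001, 0.001] F [-0.2  0.2 -0.4] w 85.4
[296. 277.]
[267. 277.]
[300.  86.]
[265.  86.]
[293. 408.]
[269. 408.]
```

View pics/w1.png

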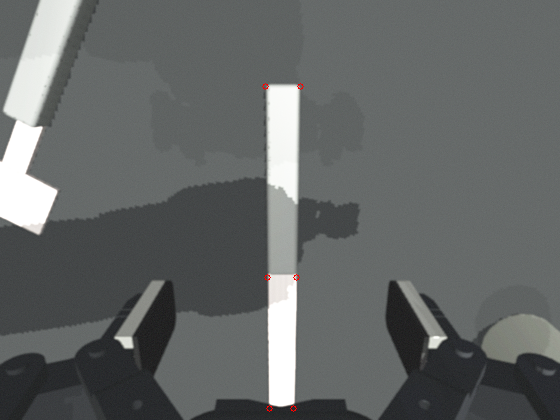

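The wrist view shows the bar vertical in the frame. The handle's rear is at (265–300, 86) and the handle/blade joint is at (267–297, 277), within 1 px of my predicted corners. Descending.

Request:
{"api": "jog_arm", "payload": {
  "motion": [
    {"translation": [-3,2,30],"turn": [0,0,0]},
    {"translation": [-3,2,60],"turn": [0,0,0]},
    {"translation": [-3,2,85],"turn": [0,0,0]},
    {"translation": [-3,2,100],"turn": [0,0,0]},
    {"translation": [-3,2,110],"turn": [0,0,0]},
    {"translation": [-3,2,116],"turn": [0,0,0]},
    {"translation": [-3,2,116],"turn": [0,0,0]}
  ]
}}

```text
time_s: 2.15
tcp_pos: [614.7, 290.3, 4.7]
tool_rot: [-1.968, -2.448, 0.002]
wrist_force: [0.2, -0.4, 0.1]
grip_width: 85.3
gripper_force: 0.0
```

Request:
{"api": "jog_arm", "payload": {
  "motion": [
    {"translation": [0,0,0],"turn": [0,0,0]},
    {"translation": [0,0,0],"turn": [0,0,0]},
    {"translation": [0,0,0],"turn": [0,0,0]},
    {"translation": [0,0,0],"turn": [0,0,0]},
    {"translation": [0,0,0],"turn": [0,0,0]},
    {"translation": [0,0,0],"turn": [0,0,0]},
    {"translation": [0,0,0],"turn": [0,0,0]},
    {"translation": [0,0,0],"turn": [0,0,0]},
    {"translation": [0,0,0],"turn": [0,0,0]},
    {"translation": [0,0,0],"turn": [0,0,0]}
  ],
  "jaw": 0
}}

```text
time_s: 2.98
tcp_pos: [616.4, 289.8, 6.1]
tool_rot: [1.97, 2.447, 0.002]
wrist_force: [-1.4, -0.9, 5.6]
grip_width: 20.5
gripper_force: 61.9
```

```bash
python3 -c "
from h import *
go([614.6,290.2,170],rot(yb))"
```

```text
t 2.98 tcp [616.4 289.8   6.1] | translation [0.8, -1.5, -163.9] turn [0.001, -0.0, -0.0] F [-1.4 -0.9  5.6] w 20.5
```

Request:
{"api": "jog_arm", "payload": {
  "motion": [
    {"translation": [0,0,-15],"turn": [0,0,0]},
    {"translation": [0,0,-40],"turn": [0,0,0]},
    {"translation": [0,0,-70],"turn": [0,0,0]},
    {"translation": [0,0,-100],"turn": [0,0,0]},
    {"translation": [0,0,-130],"turn": [0,0,0]},
    {"translation": [0,0,-150],"turn": [0,0,0]},
    {"translation": [0,0,-160],"turn": [0,0,0]},
    {"translation": [0,0,-164],"turn": [0,0,0]},
    {"translation": [0,0,-164],"turn": [0,0,0]}
  ]
}}

```text
time_s: 3.73
tcp_pos: [615.9, 289.6, 168.6]
tool_rot: [-1.97, -2.447, 0.001]
wrist_force: [0.0, 0.5, -3.5]
grip_width: 20.1
gripper_force: 60.8
```

```bash
cat >> h.py <<'E'
xc=np.array([np.cos(yc),np.sin(yc),0]);
def bar(tipx,zr,pitch=0,lat=0):  # tip at distance tipx past rail along the bar, underside zr above rail top
    p=np.radians(pitch);R=rot(yc,p);bx=-R[:,0];bz=-R[:,2]
    return rail+lat*R[:,1]+zr*bz+bx*(tipx-190+.8)+bz*6.1,R
E
python3 -c "
from h import *
go(*bar(-40,30))"
```

```text
t 3.73 tcp [615.9 289.6 168.6] | translation [-58.2, -183.5, 7.6] turn [-0.0, -0.0, -0.165] F [ 0.   0.5 -3.5] w 20.1
```

Request:
{"api": "jog_arm", "payload": {
  "motion": [
    {"translation": [-10,-25,1],"turn": [0,0,-0.02]},
    {"translation": [-18,-55,2],"turn": [0,0,-0.05]},
    {"translation": [-27,-85,4],"turn": [0,0,-0.08]},
    {"translation": [-37,-115,5],"turn": [0,0,-0.11]},
    {"translation": [-46,-145,6],"turn": [0,0,-0.14]},
    {"translation": [-54,-170,7],"turn": [0,0,-0.155]},
    {"translation": [-58,-183,8],"turn": [0,0,-0.165]},
    {"translation": [-58,-183,8],"turn": [0,0,-0.165]},
    {"translation": [-58,-183,8],"turn": [0,0,-0.165]}
  ]
}}

```text
time_s: 4.48
tcp_pos: [447.7, 193.3, 159.4]
tool_rot: [-1.761, -2.599, 0.004]
wrist_force: [0.2, 0.5, -3.9]
grip_width: 20.5
gripper_force: 60.9
```

```bash
cat > look.py <<'E'
import sys
from h import *
from station import *
def look(tag,names=("top","side"),offx=0.8,offz=6.1):
    o=get_obs();R0=Ro.from_rotvec(o["tool_rot"]).as_matrix();out=[]
    bx=-R0[:,0];by=R0[:,1];bz=-R0[:,2];O=np.array(o["tcp_pos"])-offx*bx-offz*bz
    rel=O+190*bx-rail;print("tip in cage: x",(rel@xc).round(1),"y",(rel@np.array([-xc[1],xc[0],0])).round(1),"z",rel[2].round(1))
    for n in names:
        d=get_image(n);im=cv2.resize(d["frame"][:,:,::-1],None,fx=3,fy=3,interpolation=cv2.INTER_CUBIC)
        cs=[]
        for a,b,z in[(50,11,6),(50,-11,6),(190,-11,6),(190,11,6)]:
            q=P(d)@np.r_[O+a*bx+b*by+z*bz,1];cs.append(3*q[:2]/q[2]+1)
        cs=np.array(cs);c=cs[2:].mean(0)
        cv2.polylines(im,[np.round(cs).astype(int)],True,(0,0,255),1)
        x,y=[int(max(0,v)) for v in c-[200,250]];out.append(im[y:y+500,x:x+395]);print(n,"crop origin",x,y)
    h=min(i.shape[0] for i in out);cv2.imwrite(f"pics/{tag}.png",np.hstack([i[:h] for i in out]))
if __name__=="__main__": look(sys.argv[1])
E
python3 look.py a1; python3 -c "
from h import *
go(*bar(-40,4.5))"
```

```text
tip in cage: x -40.3 y -1.4 z 28.2
top crop origin 768 374
side crop origin 655 417
t 4.58 tcp [449.9 194.1 160.3] | translation [-0.2, -1.0, 24.7] turn [-0.0, -0.0, 0.0] F [ 0.2 -0.2 -3.7] w 20.3
```

View pics/a1.png

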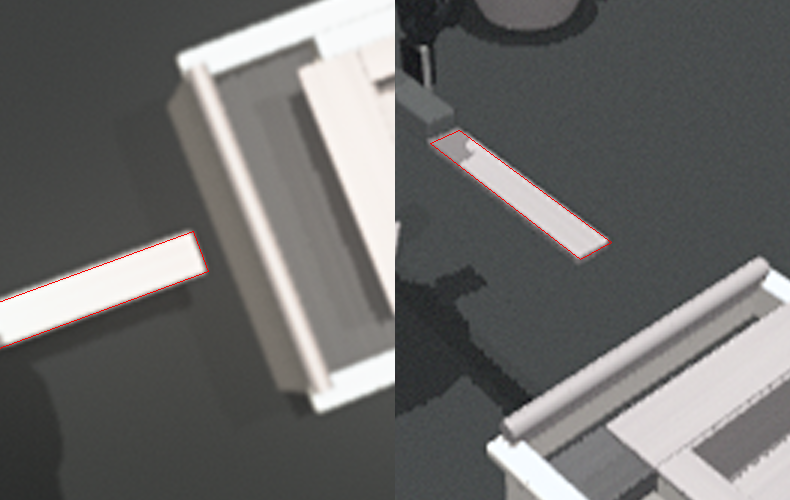

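The red predicted blade outline fits in both views: the tip is at (200,250) in the top crop and (595,250) in the side crop. The bar is square to the rail and hasn't slipped. Lowering and inserting.

Request:
{"api": "jog_arm", "payload": {
  "motion": [
    {"translation": [0,-1,8],"turn": [0,0,0]},
    {"translation": [0,-1,18],"turn": [0,0,0]},
    {"translation": [0,-1,24.5],"turn": [0,0,0]},
    {"translation": [0,-1,24.5],"turn": [0,0,0]},
    {"translation": [-10,-1,24.5],"turn": [0,0,0]},
    {"translation": [-25,-1,24.5],"turn": [0,0,0]},
    {"translation": [-40,-1,24.5],"turn": [0,0,0]},
    {"translation": [-55,-1,24.5],"turn": [0,0,0]},
    {"translation": [-65,-1,24.5],"turn": [0,0,0]},
    {"translation": [-70,-1,24.5],"turn": [0,0,0]},
    {"translation": [-70,-1,24.5],"turn": [0,0,0]}
  ]
}}

```text
time_s: 5.5
tcp_pos: [475.4, 127.5, 136.9]
tool_rot: [1.764, 2.599, 0.001]
wrist_force: [-0.1, 0.5, -4.2]
grip_width: 20.3
gripper_force: 60.9
```

```bash
python3 look.py a2; python3 -c "
from h import *
go(*bar(61,4.5))"
```

```text
tip in cage: x 31.1 y -0.3 z 5.9
top crop origin 887 330
side crop origin 747 518
t 5.6 tcp [474.6 128.7 136.7] | translation [-31.3, 0.4, 1.1] turn [0.0, -0.001, 0.0] F [-0.4  0.1 -4.4] w 20.6
```

View pics/a2.png

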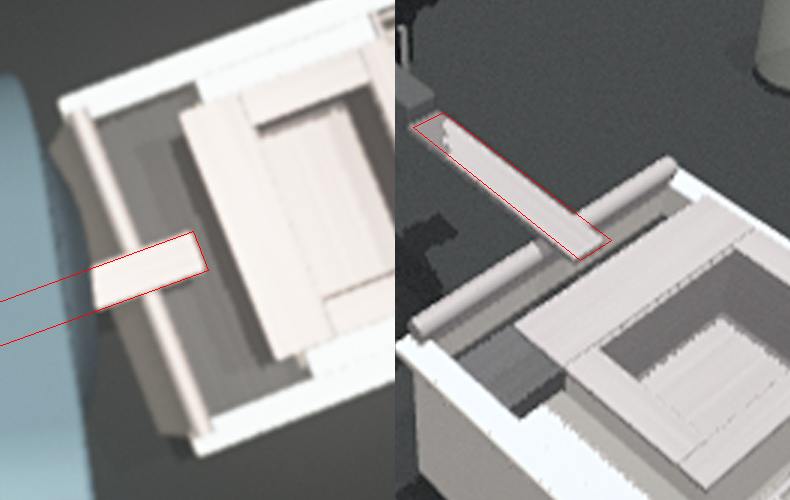

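The tip is past the rail and about 14 mm short of the flange edge: tip (200,250) and edge (230,240) in the top crop. It lies between them in height. Sliding in under the flange.

Request:
{"api": "jog_arm", "payload": {
  "motion": [
    {"translation": [-6,0,1],"turn": [0,0,0]},
    {"translation": [-13,0,1],"turn": [0,0,0]},
    {"translation": [-20,0,1],"turn": [0,0,0]},
    {"translation": [-26,0,1],"turn": [0,0,0]},
    {"translation": [-31,0,1],"turn": [0,0,0]},
    {"translation": [-31,0,1],"turn": [0,0,0]},
    {"translation": [-31,0,1],"turn": [0,0,0]}
  ]
}}

```text
time_s: 6.18
tcp_pos: [486.2, 99.5, 135.7]
tool_rot: [-1.763, -2.6, -0.0]
wrist_force: [-0.6, -0.4, -3.6]
grip_width: 20.1
gripper_force: 60.9
```

```bash
python3 -c "
from h import *
go(*bar(61,0,5))
go(*bar(61,0,8))
go(*bar(61,0,13))
go(*bar(61,0,18))"
```

```text
t 6.18 tcp [486.2  99.5 135.7] | translation [0.2, 0.4, 15.8] turn [0.0, -0.088, -0.0] F [-0.6 -0.4 -3.6] w 20.1
t 6.18 tcp [486.2  99.5 135.7] | translation [-0.2, 0.4, 22.5] turn [0.0, -0.14, -0.0] F [-0.6 -0.4 -3.6] w 20.1
t 6.18 tcp [486.2  99.5 135.7] | translation [-1.7, 0.4, 33.6] turn [0.0, -0.227, -0.0] F [-0.6 -0.4 -3.6] w 20.1
t 6.18 tcp [486.2  99.5 135.7] | translation [-4.2, 0.4, 44.5] turn [0.0, -0.315, -0.0] F [-0.6 -0.4 -3.6] w 20.1
```

Request:
{"api": "jog_arm", "payload": {
  "motion": [
    {"translation": [0.1,0.4,5],"turn": [0,-0.03,0]},
    {"translation": [0.2,0.4,10],"turn": [0,-0.06,0]},
    {"translation": [0.2,0.4,15.8],"turn": [0,-0.088,0]},
    {"translation": [0,0.4,19],"turn": [0,-0.114,0]},
    {"translation": [-0.2,0.4,22.5],"turn": [0,-0.14,0]},
    {"translation": [-0.2,0.4,22.5],"turn": [0,-0.14,0]},
    {"translation": [-0.2,0.4,22.5],"turn": [0,-0.14,0]}
  ]
}}

```text
time_s: 6.77
tcp_pos: [486.1, 100.4, 113.1]
tool_rot: [1.695, 2.505, -0.118]
wrist_force: [-0.8, 0.9, -3.7]
grip_width: 20.6
gripper_force: 61.0
```

```bash
python3 -c "
from h import *
go(*bar(61,0,8))
go(*bar(61,0,13))
go(*bar(61,0,18))"
```

```text
t 6.77 tcp [486.1 100.4 113.1] | translation [-1.1, 0.2, 0.0] turn [-0.0, -0.001, 0.001] F [-0.8  0.9 -3.7] w 20.6
t 6.77 tcp [486.1 100.4 113.1] | translation [-1.1, 0.2, 11.2] turn [-0.0, -0.088, 0.001] F [-0.8  0.9 -3.7] w 20.6
t 6.77 tcp [486.1 100.4 113.1] | translation [-2.0, 0.2, 22.4] turn [-0.0, -0.175, 0.001] F [-0.8  0.9 -3.7] w 20.6
```

Request:
{"api": "jog_arm", "payload": {
  "motion": [
    {"translation": [-0.5,0.2,2],"turn": [0,-0.015,0]},
    {"translation": [-1,0.2,4],"turn": [0,-0.03,0]},
    {"translation": [-1,0.2,6],"turn": [0,-0.045,0]},
    {"translation": [-1,0.2,8],"turn": [0,-0.06,0]},
    {"translation": [-1,0.2,10],"turn": [0,-0.075,0]},
    {"translation": [-1,0.2,11.2],"turn": [0,-0.088,0]},
    {"translation": [-1,0.2,11.2],"turn": [0,-0.088,0]},
    {"translation": [-1,0.2,11.2],"turn": [0,-0.088,0]},
    {"translation": [-1,0.2,11.2],"turn": [0,-0.088,0]}
  ]
}}

```text
time_s: 7.52
tcp_pos: [488.6, 98.0, 103.7]
tool_rot: [1.653, 2.438, -0.186]
wrist_force: [-2.4, 1.9, 7.1]
grip_width: 20.8
gripper_force: 62.4
```

```bash
python3 look.py a3;python3 -c "
from h import *
go(*bar(61,0,13))
go(*bar(61,0,18))
go(*bar(61,0,20))"
```

```text
tip in cage: x 59.9 y 1.2 z 15.6
top crop origin 938 307
side crop origin 789 533
t 7.62 tcp [488.6  98.  103.7] | translation [0.9, -1.3, 1.4] turn [0.003, 0.001, -0.001] F [-3.1  1.   7. ] w 20.5
t 7.62 tcp [488.6  98.  103.7] | translation [0.9, -1.4, 12.6] turn [0.003, -0.086, -0.001] F [-3.1  1.   7. ] w 20.5
t 7.62 tcp [488.6  98.  103.7] | translation [0.7, -1.4, 17.1] turn [0.003, -0.121, -0.001] F [-3.1  1.   7. ] w 20.5
```

View pics/a3.png

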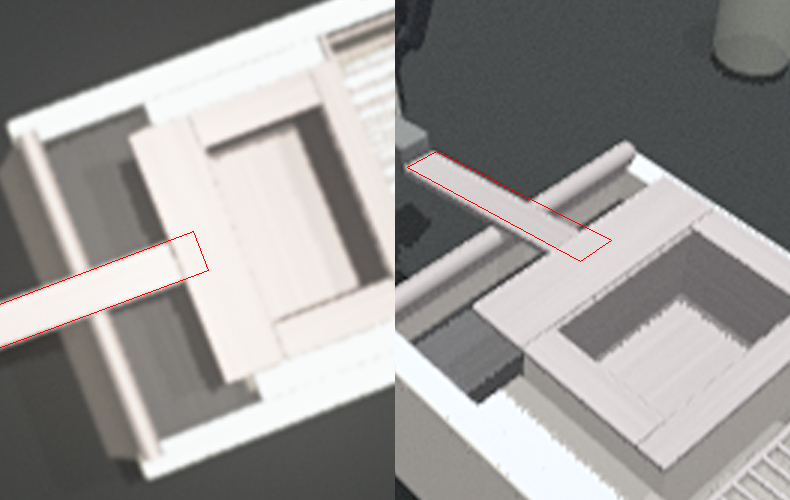

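The tip is under the flange: the blade disappears at the edge at (180,260) in the top crop. The wrist force has risen by about 11 N, so it is levering. Pressing further.

Request:
{"api": "jog_arm", "payload": {
  "motion": [
    {"translation": [0,-0.5,2],"turn": [0,-0.015,0]},
    {"translation": [0,-0.5,4],"turn": [0,-0.03,0]},
    {"translation": [0,-0.5,6],"turn": [0,-0.045,0]},
    {"translation": [0,-0.5,8],"turn": [0,-0.06,0]},
    {"translation": [0,-0.5,10],"turn": [0,-0.075,0]},
    {"translation": [0,-0.5,12.5],"turn": [0,-0.088,0]},
    {"translation": [0,-0.5,12.5],"turn": [0,-0.088,0]},
    {"translation": [0,-0.5,12.5],"turn": [0,-0.088,0]}
  ]
}}

```text
time_s: 8.28
tcp_pos: [489.6, 95.7, 91.7]
tool_rot: [1.609, 2.374, -0.251]
wrist_force: [-3.2, 3.0, 8.5]
grip_width: 20.4
gripper_force: 62.6
```

```bash
cat > rise.py <<'E'
from h import *
from station import get_image
# hopper shift: flange corner patches, side view -> vertical rise (hopper moves only in z)
d=get_image("side");a=cv2.cvtColor(S["frame"],cv2.COLOR_RGB2GRAY);b=cv2.cvtColor(d["frame"],cv2.COLOR_RGB2GRAY)
for X,nm in(([489,-91,144],"near corner"),([552.3,-60,144],"hopper"),):
    pass
def proj(X): q=P(S)@np.r_[X,1];return q[:2]/q[2]
al=np.radians(-68.25);ex=np.array([np.cos(al),np.sin(al),0]);ey=np.array([-ex[1],ex[0],0]);F=rail+45*ex+[0,0,19]
for i,j in((60,-55),(120,-20),(60,30)):
    X=F+i*ex+j*ey;p=proj(X);g=proj(X+[0,0,10])-p
    x,y=[int(v) for v in p];w=22
    t=cv2.resize(a[y-w:y+w,x-w:x+w],None,fx=4,fy=4,interpolation=cv2.INTER_CUBIC);s=cv2.resize(b[y-w-18:y+w+6,x-w-6:x+w+6],None,fx=4,fy=4,interpolation=cv2.INTER_CUBIC)
    m=cv2.matchTemplate(s,t,cv2.TM_CCOEFF_NORMED);_,v,_,l=cv2.minMaxLoc(m);sh=np.array([l[0]/4-6,l[1]/4-18])
    print("shift",sh,"score",round(v,2),"10mm=",g.round(1),"rise",round(10*(sh@g)/(g@g),1))
E
python3 rise.py;python3 -c "
from h import *
go(*bar(61,0,18))
go(*bar(61,0,20))"
```

```text
shift [ 0.5  -3.75] score 0.95 10mm= [ 0.5 -4.8] rise 7.9
shift [ 0.5 -3.5] score 0.9 10mm= [ 1.1 -4.8] rise 7.2
shift [-0.25 -3.  ] score 0.92 10mm= [ 0.9 -4.7] rise 6.0
t 8.33 tcp [489.6  95.7  91.7] | translation [0.7, -1.4, 0.3] turn [0.004, 0.002, -0.001] F [-3.3  4.3  6.9] w 20.4
t 8.33 tcp [489.6  95.7  91.7] | translation [0.8, -1.4, 4.8] turn [0.004, -0.033, -0.001] F [-3.3  4.3  6.9] w 20.4
```

The hopper is up about 7 mm. I'll press about 9 mm further at the handle.

Request:
{"api": "jog_arm", "payload": {
  "motion": [
    {"translation": [0,-0.3,2],"turn": [0,-0.015,0]},
    {"translation": [0,-0.5,4],"turn": [0,-0.03,0]},
    {"translation": [0,-0.5,6],"turn": [0,-0.045,0]},
    {"translation": [0,-0.5,8],"turn": [0,-0.06,0]},
    {"translation": [0,-0.5,9],"turn": [0,-0.068,0]},
    {"translation": [0,-0.5,9],"turn": [0,-0.068,0]},
    {"translation": [0,-0.5,9],"turn": [0,-0.068,0]}
  ]
}}

```text
time_s: 8.92
tcp_pos: [490.5, 93.3, 83.3]
tool_rot: [1.574, 2.323, -0.3]
wrist_force: [-4.3, 5.0, 8.8]
grip_width: 20.3
gripper_force: 62.9
```

```bash
python3 rise.py;python3 -c "
from h import *
go(*bar(61,0,20))
go(*bar(61,0,8))
go(*bar(61,4,1))"
```

```text
shift [ 0.75 -5.5 ] score 0.93 10mm= [ 0.5 -4.8] rise 11.5
shift [ 1.5 -6. ] score 0.89 10mm= [ 1.1 -4.8] rise 12.6
shift [ 0.   -4.75] score 0.92 10mm= [ 0.9 -4.7] rise 9.7
t 8.97 tcp [490.5  93.3  83.4] | translation [0.4, -1.3, -4.0] turn [0.005, 0.034, -0.001] F [-4.3  5.7  9.3] w 20.5
t 8.97 tcp [490.5  93.3  83.4] | translation [-4.5, -1.2, -30.4] turn [0.005, 0.244, -0.0] F [-4.3  5.7  9.3] w 20.5
t 8.97 tcp [490.5  93.3  83.4] | translation [-11.4, -1.1, -48.8] turn [0.005, 0.366, -0.0] F [-4.3  5.7  9.3] w 20.5
```

The hopper is now up about 11 mm. Releasing the lever.

Request:
{"api": "jog_arm", "payload": {
  "motion": [
    {"translation": [0,0,-8],"turn": [0,0.06,0]},
    {"translation": [-1,0,-15],"turn": [0,0.12,0]},
    {"translation": [-3,0,-23],"turn": [0,0.18,0]},
    {"translation": [-4.5,-0.5,-30.5],"turn": [0,0.244,0]},
    {"translation": [-7,-1,-38],"turn": [0,0.28,0]},
    {"translation": [-9,-1,-46],"turn": [0,0.33,0]},
    {"translation": [-10,-1,-50],"turn": [0,0.35,0]},
    {"translation": [-10,-1,-50],"turn": [0,0.35,0]},
    {"translation": [-10,-1,-50],"turn": [0,0.35,0]}
  ]
}}

```text
time_s: 9.72
tcp_pos: [484.6, 99.9, 131.4]
tool_rot: [1.746, 2.576, -0.03]
wrist_force: [1.1, -0.6, -4.9]
grip_width: 20.2
gripper_force: 61.0
```

```bash
python3 rise.py;python3 look.py a4; python3 -c "
from h import *
go(*bar(61,5.5,2))
go(*bar(-60,7,2))"
```

```text
shift [ 0.75 -5.5 ] score 0.93 10mm= [ 0.5 -4.8] rise 11.5
shift [ 1.5 -6. ] score 0.89 10mm= [ 1.1 -4.8] rise 12.6
shift [ 0.   -4.75] score 0.92 10mm= [ 0.9 -4.7] rise 9.7
tip in cage: x 59.8 y -2.0 z 6.5
top crop origin 938 314
side crop origin 784 550
t 9.87 tcp [483.6 100.5 130.8] | translation [-1.5, 2.4, -1.3] turn [-0.001, -0.001, 0.001] F [-0.6  0.1 -3.9] w 19.9
t 9.87 tcp [483.6 100.5 130.8] | translation [119.5, 2.5, -2.7] turn [-0.001, -0.001, 0.001] F [-0.6  0.1 -3.9] w 19.9
```

View pics/a4.png

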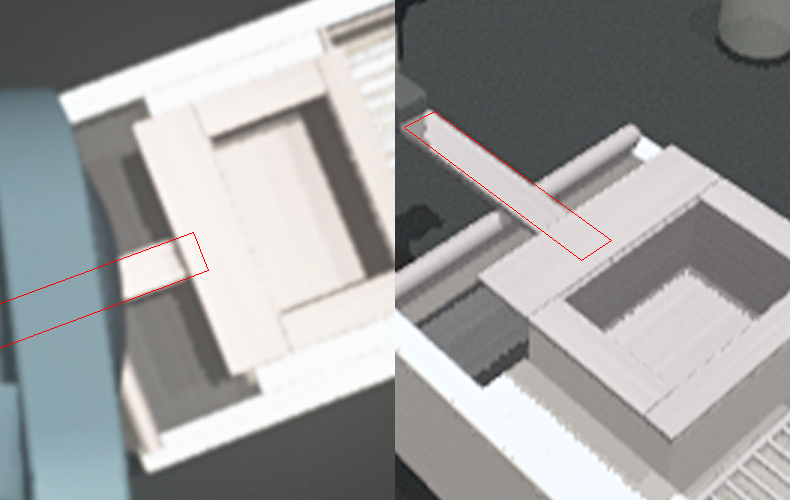

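The hopper stays up and the bar lies free between the rail and the flange; it has shifted only a few mm in the grip. Drawing it out.

Request:
{"api": "jog_arm", "payload": {
  "motion": [
    {"translation": [0,0,-2],"turn": [0,0,0]},
    {"translation": [10,0,-3],"turn": [0,0,0]},
    {"translation": [25,0,-4],"turn": [0,0,0]},
    {"translation": [45,0,-5],"turn": [0,0,0]},
    {"translation": [70,0,-6],"turn": [0,0,0]},
    {"translation": [95,0,-10],"turn": [0,0,0]},
    {"translation": [115,0,-20],"turn": [0,0,0]},
    {"translation": [120,0,-30],"turn": [0,0,0]},
    {"translation": [120,0,-30],"turn": [0,0,0]}
  ]
}}

```text
time_s: 10.62
tcp_pos: [439.4, 215.1, 159.1]
tool_rot: [1.741, 2.58, -0.025]
wrist_force: [1.3, 0.4, -4.0]
grip_width: 20.4
gripper_force: 61.1
```

```bash
python3 look.py a5; python3 -c "
from h import *
go([616,289.8,160],rot(yb))"
```

```text
tip in cage: x -63.5 y -0.2 z 34.3
top crop origin 725 387
side crop origin 629 387
t 10.72 tcp [439.6 213.2 157.6] | translation [5.4, 192.2, -2.3] turn [0.004, 0.034, 0.166] F [ 0.2 -0.3 -4.8] w 20.4
```

View pics/a5.png

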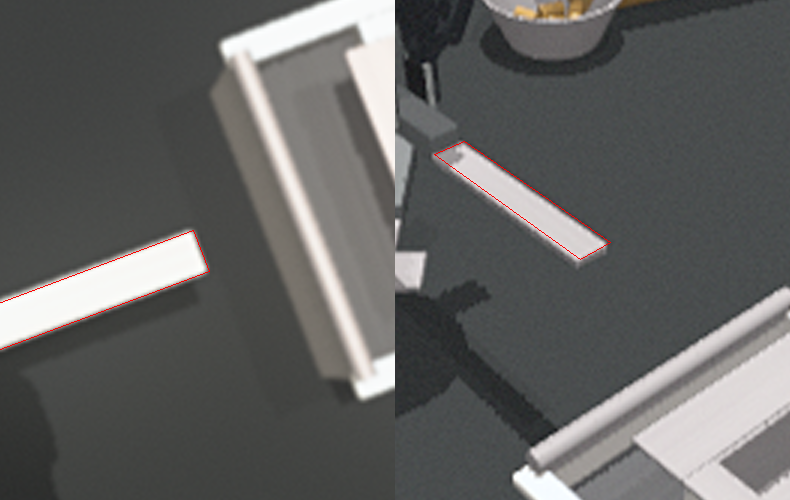

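The bar is clear of the cage, and the predicted outline fits in both views (tip at (200,250) and (595,250)), so it has barely turned in the grip. Taking it back to its original spot.

Request:
{"api": "jog_arm", "payload": {
  "motion": [
    {"translation": [0,20,0],"turn": [0,0.005,0.02]},
    {"translation": [1,50,0],"turn": [0,0.01,0.05]},
    {"translation": [2,85,-1],"turn": [0,0.02,0.08]},
    {"translation": [3,120,-1],"turn": [0,0.025,0.11]},
    {"translation": [4,150,-2],"turn": [0,0.03,0.14]},
    {"translation": [5,175,-2],"turn": [0,0.034,0.155]},
    {"translation": [5,192,-2],"turn": [0,0.034,0.166]},
    {"translation": [5,192,-2],"turn": [0,0.034,0.166]},
    {"translation": [5,192,-2],"turn": [0,0.034,0.166]}
  ]
}}

```text
time_s: 11.47
tcp_pos: [616.4, 287.6, 157.4]
tool_rot: [1.973, 2.444, 0.001]
wrist_force: [-0.2, 0.0, -4.4]
grip_width: 20.3
gripper_force: 61.0
```

```bash
python3 -c "
from h import *
go([616,289.8,8],rot(yb))"
```

```text
t 11.47 tcp [616.4 287.6 157.4] | translation [2.3, -0.0, 149.4] turn [0.001, 0.0, -0.002] F [-0.2  0.  -4.4] w 20.3
```

Request:
{"api": "jog_arm", "payload": {
  "motion": [
    {"translation": [0,0,20],"turn": [0,0,0]},
    {"translation": [0,0,45],"turn": [0,0,0]},
    {"translation": [0,0,70],"turn": [0,0,0]},
    {"translation": [0,0,95],"turn": [0,0,0]},
    {"translation": [0,0,115],"turn": [0,0,0]},
    {"translation": [0,0,130],"turn": [0,0,0]},
    {"translation": [0,0,138],"turn": [0,0,0]},
    {"translation": [0,0,143],"turn": [0,0,0]},
    {"translation": [0,0,146],"turn": [0,0,0]},
    {"translation": [0,0,148],"turn": [0,0,0]},
    {"translation": [0,0,149],"turn": [0,0,0]},
    {"translation": [0,0,149],"turn": [0,0,0]}
  ]
}}

```text
time_s: 12.47
tcp_pos: [617.0, 288.8, 11.2]
tool_rot: [1.97, 2.444, 0.006]
wrist_force: [0.1, 0.1, -4.3]
grip_width: 20.5
gripper_force: 60.9
```

Request:
{"api": "jog_arm", "payload": {
  "motion": [
    {"translation": [0,0,1],"turn": [0,0,0]},
    {"translation": [0,0,2],"turn": [0,0,0]},
    {"translation": [0,0,3],"turn": [0,0,0]},
    {"translation": [0,0,3],"turn": [0,0,0]}
  ]
}}

```text
time_s: 12.8
tcp_pos: [616.3, 288.6, 7.3]
tool_rot: [1.97, 2.445, 0.004]
wrist_force: [-0.0, 0.1, -4.0]
grip_width: 20.4
gripper_force: 60.9
```

Request:
{"api": "jog_arm", "payload": {
  "motion": [
    {"translation": [0,0,0.5],"turn": [0,0,0]},
    {"translation": [0,0,1],"turn": [0,0,0]},
    {"translation": [0,0,1.5],"turn": [0,0,0]},
    {"translation": [0,0,1.5],"turn": [0,0,0]}
  ]
}}

```text
time_s: 13.13
tcp_pos: [616.4, 288.7, 6.1]
tool_rot: [1.97, 2.445, 0.004]
wrist_force: [-0.2, -0.0, -2.2]
grip_width: 20.5
gripper_force: 61.2
```

Contact with the bench. Opening, then raising.

Request:
{"api": "jog_arm", "payload": {
  "motion": [
    {"translation": [0,0,0],"turn": [0,0,0]},
    {"translation": [0,0,0],"turn": [0,0,0]},
    {"translation": [0,0,0],"turn": [0,0,0]},
    {"translation": [0,0,0],"turn": [0,0,0]},
    {"translation": [0,0,0],"turn": [0,0,0]},
    {"translation": [0,0,0],"turn": [0,0,0]},
    {"translation": [0,0,0],"turn": [0,0,0]},
    {"translation": [0,0,0],"turn": [0,0,0]}
  ],
  "jaw": 100
}}

```text
time_s: 13.8
tcp_pos: [616.4, 288.7, 5.9]
tool_rot: [1.97, 2.445, 0.004]
wrist_force: [0.8, -0.4, -0.4]
grip_width: 85.3
gripper_force: 0.0
```

Request:
{"api": "jog_arm", "payload": {
  "motion": [
    {"translation": [0,0,-10],"turn": [0,0,0]},
    {"translation": [0,0,-30],"turn": [0,0,0]},
    {"translation": [0,0,-60],"turn": [0,0,0]},
    {"translation": [0,0,-90],"turn": [0,0,0]},
    {"translation": [0,0,-115],"turn": [0,0,0]},
    {"translation": [0,0,-120],"turn": [0,0,0]},
    {"translation": [0,0,-120],"turn": [0,0,0]},
    {"translation": [0,0,-120],"turn": [0,0,0]},
    {"translation": [0,0,-120],"turn": [0,0,0]},
    {"translation": [0,0,-120],"turn": [0,0,0]}
  ]
}}

```text
time_s: 14.63
tcp_pos: [614.7, 288.0, 123.7]
tool_rot: [-1.971, -2.446, 0.001]
wrist_force: [-0.3, 0.4, -0.0]
grip_width: 85.4
gripper_force: 0.0
```

```bash
python3 rise.py; python3 - <<'E'
from h import *
from station import *
go([616,289,125],rot(yb))
o=get_obs();d=get_image("wrist");g=cv2.cvtColor(d["frame"],cv2.COLOR_RGB2GRAY)
cv2.imwrite("pics/w2.png",d["frame"][:,:,::-1])
o1,d1=pickle.load(open("pics/w1.pkl","rb"));g1=cv2.cvtColor(d1["frame"],cv2.COLOR_RGB2GRAY)
t=g1[75:110,255:310]  # handle rear end seen before the grasp
m=cv2.matchTemplate(g[40:160,200:360],t,cv2.TM_CCOEFF_NORMED);_,v,_,l=cv2.minMaxLoc(m)
print("handle rear match",l[0]+200,l[1]+40,"was 255 75",round(v,2))
E
```

```text
shift [ 0.75 -5.5 ] score 0.93 10mm= [ 0.5 -4.8] rise 11.5
shift [ 1.5 -6. ] score 0.89 10mm= [ 1.1 -4.8] rise 12.6
shift [ 0.   -4.75] score 0.92 10mm= [ 0.9 -4.7] rise 9.7
t 14.68 tcp [614.8 288.1 123.9] | translation [0.6, 1.4, -1.1] turn [-0.001, 0.0, -0.001] F [-0.3 -0.5  0. ] w 85.7
handle rear match 256 67 was 255 75 1.0
```

The bar lies flat where it started, the gripper is clear with no force on it, and the hopper is up about 11 mm.

```bash
python3 -c "
from station import *
print(sign_off())"
```

```text
the job is handed in; nothing more can be done
None
```

The hopper was levered up about 11 mm (measured in the camera images) and stays proud, the pry bar is released flat on the bench where it started, and the job was handed in at about 15 s; `sign_off()` returned no verdict.

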